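Click the formula canister's rim shut, section by section

TASK

Press the blue snap rim of the formula canister shut with a fingertip, one section at a time: begin with the section that has the orange pull tab and go round clockwise as seen from above until all four have clicked fully down. Only press: do not pick up, tip or shove the canister, leave the other things on the counter alone, and finish with the hand clear.

Things in the scene. Friction and masses are not known exactly. Their poses are not given: they have to be found in the camera images.
- canister: Loose yellow formula canister, 127 mm across, 0.5 to 1 kg. Origin: centre of its underside; +x points to the orange pull tab. Its blue snap rim is a ring, 42 to 66 mm from the axis, cut into four equal sections. Their flat tops are 161 to 163 mm above the counter while up, 155 when shut; the white panel inside is at 148 mm. A red band, 6 to 8 mm high, shows below a section that is up.
- rim1_top (a point): Centre of the flat top of rim section 1, on the orange pull tab's side (canister +x); the tab sticks 17 mm out from the rim, in line with this point; 54.5 mm out from the canister's axis. It goes down with the section.
- rim1 (a joint): How far rim section 1 is pressed down, m: 0 = up, 0.008 = shut against its stop. A stiff snap fit: it yields to about 7 N straight down, stays where it is left (it does not spring back, nor finish by itself), and must be pressed right down to its stop. It begins between 0 and 0.002.
- rim2_top (a point): Centre of the flat top of rim section 2, next clockwise seen from above (canister -y); 54.5 mm out from the canister's axis. It goes down with the section.
- rim2 (a joint): How far rim section 2 is pressed down, m: 0 = up, 0.008 = shut against its stop. A stiff snap fit: it yields to about 7 N straight down, stays where it is left (it does not spring back, nor finish by itself), and must be pressed right down to its stop. It begins between 0 and 0.002.
- rim3_top (a point): Centre of the flat top of rim section 3, opposite the tab (canister -x); 54.5 mm out from the canister's axis. It goes down with the section.
- rim3 (a joint): How far rim section 3 is pressed down, m: 0 = up, 0.008 = shut against its stop. A stiff snap fit: it yields to about 7 N straight down, stays where it is left (it does not spring back, nor finish by itself), and must be pressed right down to its stop. It begins between 0 and 0.002.
- rim4_top (a point): Centre of the flat top of rim section 4, last clockwise (canister +y); 54.5 mm out from the canister's axis. It goes down with the section.
- rim4 (a joint): How far rim section 4 is pressed down, m: 0 = up, 0.008 = shut against its stop. A stiff snap fit: it yields to about 7 N straight down, stays where it is left (it does not spring back, nor finish by itself), and must be pressed right down to its stop. It begins between 0 and 0.002.
- bottle: Loose empty glass baby bottle, 56 mm across, 150 mm tall, no cap. Origin: centre of its underside. Bystander.
- mug: Loose white ceramic mug, 80 mm across, 92 mm tall, handle to its +y. Origin: centre of its underside. Bystander.
- teat: Loose translucent silicone bottle teat standing on its flange, 48 mm across, 49 mm tall. Origin: centre of its underside. Bystander.
- collar: Loose green plastic screw collar of the bottle, a ring 49 mm across, 18 mm tall. Origin: centre of its underside. Bystander.
- sugar_jar: Loose closed amber glass jar with a steel cap, 72 mm across, 100 mm tall. Origin: centre of its underside. Bystander.
- spoon: Loose spoon lying flat along its own x axis, under 250 mm long. Bystander.
Things that resemble listed ones, but are neither listed nor needed, are in the scene too. There is more than one size of the canister; the one meant has the size given above.

How it is judged (in metres and radians):
On the way, in this order (a step that is already met when the one before it is completed fails the run):
1. rim section 1 (with the orange tab) is clicked down (value of joint rim1 above 0.0068 m and value of joint each of rim2, rim3, rim4 below 0.006 m), for 0.1 s.
2. rim section 2 (next clockwise) is clicked down (value of joint rim2 above 0.0068 m and value of joint each of rim3, rim4 below 0.006 m), for 0.1 s.
3. rim section 3 (next clockwise) is clicked down (value of joint rim3 above 0.0068 m and value of joint rim4 below 0.006 m), for 0.1 s.
4. rim section 4 (last) is clicked down (value of joint rim4 above 0.0068 m), for 0.1 s.
At the end, for the whole second after the job is handed in: All four rim sections are down (each at least 6.8 of 8 mm), the canister stands upright (under 0.05 rad), at rest, within 50 mm of where it began, and every bystander is within 30 mm of where it began (value of joint each of rim1, rim2, rim3, rim4 above 0.0068 m and angle between canister's own z axis and vertical below 0.05 rad and not (distance of canister from where it was at the start of the episode above 0.05 m) and linear speed of canister below 0.02 m/s and not (distance of bottle from where it was at the start of the episode above 0.03 m) and not (distance of mug from where it was at the start of the episode above 0.03 m) and not (distance of teat from where it was at the start of the episode above 0.03 m) and not (distance of collar from where it was at the start of the episode above 0.03 m) and not (distance of sugar_jar from where it was at the start of the episode above 0.03 m) and not (distance of spoon from where it was at the start of the episode above 0.03 m)); the robot touches nothing.
It fails at once if the canister is lifted off the counter (over 12 mm) (height (world z) of canister above 0.012 m).
It fails at once if the canister is tipped (over 0.2 rad) (angle between canister's own z axis and vertical above 0.2 rad).
It fails at once if the canister is shoved over 50 mm (distance of canister from where it was at the start of the episode above 0.05 m).
It fails at once if a bystander is moved over 30 mm (distance of any of bottle, mug, teat, collar, sugar_jar, spoon from where it was at the start of the episode above 0.03 m).
It fails at once if a bystander is lifted (height (world z) of any of bottle, mug, teat, collar, sugar_jar, spoon above 0.03 m).
It also fails if it takes over 45 s, if anything falls off the work surface, if the arm or the gripper's body presses on something with over 40 N, if the wrist force passes 120 N, or if a joint passes its speed limit or range.

ROBOT

A 6-joint arm with a two-finger parallel gripper is mounted at the origin on the work surface. World frame = base frame: x ahead of the robot, y to its left, z up, the work surface at z = 0. Lengths are in m, angles in degrees, forces in N, time in s.
With the tool pointing down it reaches from about 0.25 to 0.725 m from the base axis. Payload 9.7 kg.
Tool frame: the origin (TCP) lies at the centre of the arm's flange, where the gripper is bolted on; the fingertips stand 173 mm ahead of it and the grasp point (between the pads) lies 155 mm ahead of it; z points along the fingers, y is the line along which they close (so a half turn about z gives the same grasp; the last joint's range is limited). The gripper opens to 85 mm and grips with 20 to 120 N. Pads are 22 mm wide; open, the fingers measure 114 mm over their backs; the gripper's body (76 mm by 85 mm) begins 54 mm behind the grasp point. The pads swing forward as they close: fully open they stand 13 mm farther back than shut.
Start: joints at [-68.927, 4.979, 10.078, 95.1, 0, 90], TCP at [0.198, -0.513, 0.405] pointing down, gripper open.
Joint ranges: [-179.16, 179.16], [-48.56, 103.87], [-65.8, 70.77], [-126.05, 130.52], [-82.76, 87.17], [-180, 180]. Speed limits (degrees/s): [127.2, 127.2, 147.25, 180, 180, 180].

INTERFACE

Orientations are given as [roll, pitch, yaw] about the fixed x, y, z axes, in that order (R = Rz(yaw) Ry(pitch) Rx(roll)).
In Python, from workcell import monitor, camera, get_calibration, bot gives the robot as it stands.
- The arm moves only by the tool carry_out, never from a script. Its argument "targets" is text: rows parted by semicolons, each of 7 numbers parted by spaces: the shift along the tool's x, y, z in units of 0.04 m (1.0 is 0.04 m), then the turn, a rotation vector about the tool's x, y, z in units of 0.1 rad (1.0 is 0.1 rad), then the opening, from -1 (shut) to 1 (fully open), so that 0 is half open. A call has exactly 8 rows; each row shifts and turns the commanded pose from where the row before left it, along the tool's axes as they then stand; what a row does not reach is not made up. A row lasts 1/12 s, in which the tool goes at most 41.7 mm and 7.16 degrees, less where a joint would pass 70% of its speed; a pose out of reach is approached as far as the arm can. A call with a number of a shift or a turn outside -1 to 1 is refused whole. A call with a gripper value outside its range is refused whole. The fingers move at their own pace and stop on an object; "newtons" is the grip in N (left out, the last holds). Time passes only in rows, so rows that do not move let the fingers close, or fill a call up. It gives the time, the measured TCP pose, the force, the opening and the grip force at its end, in the units of the state.
- monitor.get_obs(): the state, without advancing time (a new reading comes with each control period).
- camera(name): name is "scene" or "side" or "wrist"; returns the picture (480x640x3 uint8, red, green, blue); there is no depth.
- get_calibration(name): a dict with "fx", "fy", "cx", "cy" (pixels), "view" (4x4, takes a point from world to camera coordinates). Camera axes: x right, y down, z forward; pixel columns grow to the right and rows downward; lengths in m; the calibration is good to about 2 mm. A picture is of the moment at which its call begins: read the wrist's pose just before it. get_calibration takes no time and is no camera call; for the wrist camera it gives the pose at the moment of the call.
- bot.job_done(): hands the job in; it is judged then, once.
The state is a dict: "time": time; "q": joint angles; "qd": joint speeds; "joint_efforts": joint torques, N m; "ee_pos": TCP position; "tcp_rot": TCP orientation; "wrist_force": force on the tool from outside, world axes, zero at the start; "torque": the same for the moment, N m; "opening": finger opening in m; "grasp_force": force on a finger pad.
Only numpy, scipy, OpenCV 4.12 (cv2) and the standard library are available. Lean on these libraries where they do the work, as an engineer would, in place of code of your own. Each camera call takes 0.05 s, during which the arm holds its last target. There are 200 camera calls.

## Working session

There is one attempt and no reset: what is moved stays moved. The work goes in short steps, Python scripts to look and compute and a tool call to move; the robot and the scene stay as the last step left them, time stands still between calls to the robot, and variables do not carry over. Pictures are saved under pics/ and viewed, at most 10 in all, crops included, and the job is handed in when it is done.

Besides the shell and the picture viewer there is one more tool, called after ">>>" in YAML: its name, and indented under it one key for each argument. carry_out: Moves the arm, as the interface text tells. Shifts and turns lie within -1 to 1; 1 stands for 0.04 m of shift or 0.1 rad of turn. Its arguments: {"type":"object","properties":{"targets":{"type":"string"},"newtons":{"type":"number"}},"required":["targets"]}

```bash
mkdir -p pics; python3 - <<'E'
from workcell import monitor,camera,get_calibration
import cv2,numpy as np
print(monitor.get_obs())
for n in("scene","side","wrist"):
    c=get_calibration(n);print(n,c['fx'],c['fy'],c['cx'],c['cy'],np.round(np.array(c['view']),3).tolist())
    cv2.imwrite(f'pics/{n}0.png',camera(n)[:,:,::-1])
E
```

```text
{'time': 0.0, 'q': array([-6.89270660e+01,  5.01205088e+00,  1.00343697e+01,  9.50985783e+01,
       -7.28136373e-04,  9.00009106e+01]), 'qd': array([ 0.04484905,  0.03768703, -0.01091847,  0.05638084,  0.0240674 ,
        0.02166501]), 'joint_efforts': array([ 1.61519069e-04, -5.20383990e+01,  4.64807618e+01,  1.61581003e-02,
        6.52656195e-05,  4.57762170e-06]), 'ee_pos': array([ 0.19775788, -0.51322718,  0.40397303]), 'tcp_rot': array([-1.79923741e+02,  7.29347711e-04,  2.10720243e+01]), 'wrist_force': array([-0.02920496, -0.07215425, -0.36537765]), 'torque': array([-0.01110142,  0.03198943,  0.03365069]), 'grasp_force': 0.0, 'opening': 0.08570363811635454}
scene 440.74082525798616 440.74082525798616 328.4114204252713 239.32458598891327 [[-0.56, 0.828, -0.02, 0.289], [0.572, 0.369, -0.732, -0.209], [-0.599, -0.422, -0.681, 1.413], [0.0, 0.0, 0.0, 1.0]]
side 435.2418250576402 435.2418250576402 324.39961954648896 231.9194721690789 [[-0.976, -0.217, -0.01, 0.537], [-0.136, 0.646, -0.751, 0.161], [0.17, -0.732, -0.66, 0.956], [0.0, 0.0, 0.0, 1.0]]
wrist 359.2527105975429 359.2527105975429 321.204736137213 242.7300598830444 [[0.359, -0.933, -0.001, -0.55], [-0.893, -0.344, 0.29, -0.037], [-0.272, -0.103, -0.957, 0.381], [0.0, 0.0, 0.0, 1.0]]
```

View pics/scene0.png

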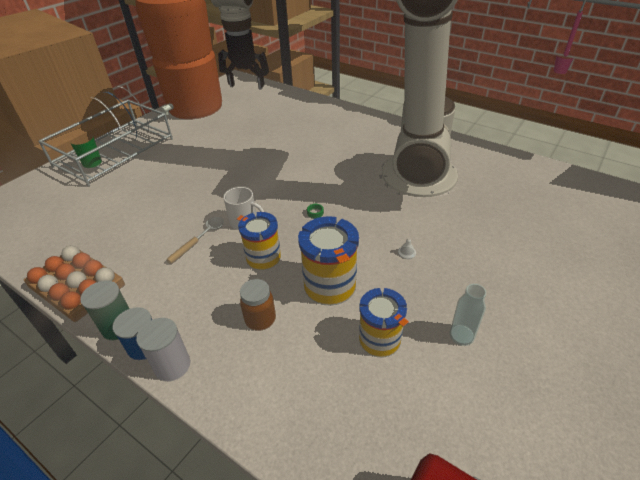

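View pics/side0.png

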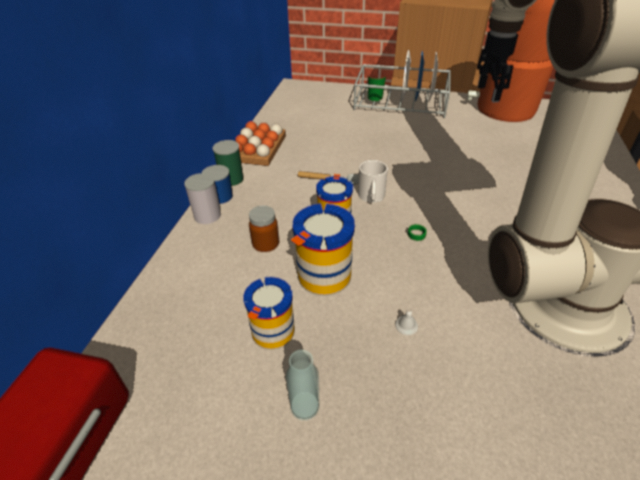

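The scene view shows three canisters. The big one has its rim at about (329,240) and its tab at (342,256), and in the side view its rim is at (323,227) and its tab at (300,239). I'll measure all three rims.

```bash
cat > h.py <<'E'
import cv2,numpy as np
from workcell import monitor,camera,get_calibration
def ray(c,px,z):
    V=np.array(c['view']);R,t=V[:3,:3],V[:3,3];o=-R.T@t
    px=np.atleast_2d(px).astype(float)
    d=np.c_[(px[:,0]-c['cx'])/c['fx'],(px[:,1]-c['cy'])/c['fy'],np.ones(len(px))]@R
    return o+d*((z-o[2])/d[:,2])[:,None]
def proj(c,P):
    V=np.array(c['view']);p=np.atleast_2d(P)@V[:3,:3].T+V[:3,3]
    return np.c_[c['fx']*p[:,0]/p[:,2]+c['cx'],c['fy']*p[:,1]/p[:,2]+c['cy']]
def masks(im):
    h=cv2.cvtColor(im,cv2.COLOR_RGB2HSV)
    return cv2.inRange(h,(108,150,60),(125,255,255)),cv2.inRange(h,(3,190,170),(14,255,255)),cv2.inRange(h,(75,0,110),(180,70,255))|cv2.inRange(h,(0,0,150),(74,70,255))
E
python3 - <<'E'
from h import *
for n in("scene","side"):
    im=cv2.imread(f'pics/{n}0.png')[:,:,::-1];c=get_calibration(n);b,o,w=masks(im)
    b=cv2.morphologyEx(b,cv2.MORPH_CLOSE,np.ones((5,5)))
    for k in cv2.findContours(b,cv2.RETR_EXTERNAL,cv2.CHAIN_APPROX_NONE)[0]:
        if 300<cv2.contourArea(k)<6000:
            (x,y,ww,hh)=cv2.boundingRect(k)
            if n=='scene' and not(200<x<450 and 180<y<350):continue
            # upper hull (top-plane edge): widest left/right + inner white panel centre
            m=np.zeros_like(b);cv2.drawContours(m,[cv2.convexHull(k)],-1,255,-1)
            wm=cv2.morphologyEx(w&m,cv2.MORPH_OPEN,np.ones((3,3)))
            l,cc,st,ce=cv2.connectedComponentsWithStats(wm)
            i=1+np.argmax(st[1:,4]) if l>1 else 0
            P=ray(c,[[x,y+hh*.4],[x+ww,y+hh*.4],ce[i]],.155)
            oy,ox=np.nonzero(o[y-5:y+hh+8,x-8:x+ww+8])
            t=(ox.mean()+x-8,oy.mean()+y-5) if len(ox) else None
            print(n,(x,y,ww,hh),'width',np.round(np.linalg.norm(P[1]-P[0]),3),'white',ce[i].round(1),st[i,4],ray(c,ce[i],.148).round(3),'tab',t,len(ox), t and ray(c,t,.16).round(3))
E
```

```text
scene (360, 289, 46, 36) width 0.087 white [380.8 307.4] 398 [[0.645 0.211 0.148]] tab (np.float64(401.44444444444446), np.float64(320.1333333333333)) 45 [[0.659 0.261 0.16 ]]
scene (299, 217, 59, 40) width 0.132 white [326.5 238.6] 540 [[0.542 0.016 0.148]] tab (np.float64(341.9873417721519), np.float64(256.2025316455696)) 79 [[0.58  0.081 0.16 ]]
scene (239, 212, 38, 25) width 0.088 white [256.2 225.8] 218 [[ 0.594 -0.145  0.148]] tab (np.float64(240.54545454545453), np.float64(217.54545454545453)) 11 [[ 0.601 -0.184  0.16 ]]
side (244, 278, 48, 40) width 0.087 white [267.4 296.1] 540 [[0.604 0.231 0.148]] tab (np.float64(255.5076923076923), np.float64(314.6923076923077)) 65 [[0.606 0.284 0.16 ]]
side (293, 177, 61, 72) width 0.137 white [323.  224.9] 672 [[0.548 0.015 0.148]] tab (np.float64(306.5357142857143), np.float64(237.32142857142856)) 112 [[0.57  0.074 0.16 ]]
```

>>> carry_out:
  targets: "0.96 -0.034 0 0 0 -0.7 1;0.96 -0.034 0 0 0 -0.7 1;0.96 -0.034 0 0 0 -0.7 1;0.96 -0.034 0 0 0 -0.7 1;0.96 -0.034 0 0 0 -0.7 1;0.96 -0.034 0 0 0 -0.7 1;0.96 -0.034 0 0 0 -0.7 1;0.96 -0.034 0 0 0 -0.7 1"

```text
time: 0.82
ee_pos: [0.4409, -0.3286, 0.4042]
tcp_rot: [-180.0, -0.0, 53.4]
wrist_force: [1.3, -0.4, 0.5]
opening: 0.0855
grasp_force: 0.0
```

>>> carry_out:
  targets: "0.96 -0.034 0 0 0 -0.7 1;0.96 -0.034 0 0 0 -0.7 1;0.96 -0.034 0 0 0 -0.7 1;0.96 -0.034 0 0 0 -0.7 1;0.96 -0.034 0 0 0 -0.7 1;0.96 -0.034 0 0 0 -0.7 1;0.96 -0.034 0 0 0 -0.7 1;0.96 -0.034 0 0 0 -0.7 1"

```text
time: 1.48
ee_pos: [0.5476, -0.0444, 0.4042]
tcp_rot: [-180.0, -0.0, 85.4]
wrist_force: [0.3, -0.7, 1.1]
opening: 0.0853
grasp_force: 0.0
```

```bash
python3 - <<'E'
from h import *
c=get_calibration('wrist');im=camera('wrist');cv2.imwrite('pics/w1.png',im[:,:,::-1])
np.save('w1view.npy',np.array(c['view']))
s=monitor.get_obs();print(s['time'],s['ee_pos'],s['tcp_rot'],s['q'])
print(proj(c,[[.545,.016,.155]]))
b,o,w=masks(im);b=cv2.morphologyEx(b,cv2.MORPH_OPEN,np.ones((3,3)))
ks=[k for k in cv2.findContours(b,cv2.RETR_EXTERNAL,cv2.CHAIN_APPROX_NONE)[0] if cv2.contourArea(k)>200]
for k in ks:
    print(cv2.boundingRect(k),cv2.contourArea(k))
    p=k[:,0]; P=ray(c,p,.162)[:,:2]; h=P-[.545,.016]; print('r',np.percentile(np.hypot(*h.T),[0,50,100]).round(3))
for k in cv2.findContours(o,cv2.RETR_EXTERNAL,cv2.CHAIN_APPROX_NONE)[0]:
    if cv2.contourArea(k)>60: m=k[:,0].mean(0);print('or',m,cv2.contourArea(k),ray(c,m,.16))
E
```

```text
1.5333 [ 0.54795775 -0.03927916  0.40420488] [-1.79960488e+02 -1.46227382e-01  8.59477938e+01] [-4.12980501  4.90486512  9.94544707 95.08029166  0.1461737  89.92230008]
[[307.61610927 157.95993489]]
(300, 366, 24, 41) 476.0
r [0.14  0.155 0.174]
(382, 344, 23, 41) 489.0
r [0.133 0.152 0.167]
(340, 329, 38, 16) 339.0
r [0.115 0.122 0.131]
(343, 125, 80, 108) 3016.5
r [0.038 0.051 0.068]
(366, 40, 43, 60) 1377.0
r [0.05  0.065 0.072]
```

View pics/w1.png

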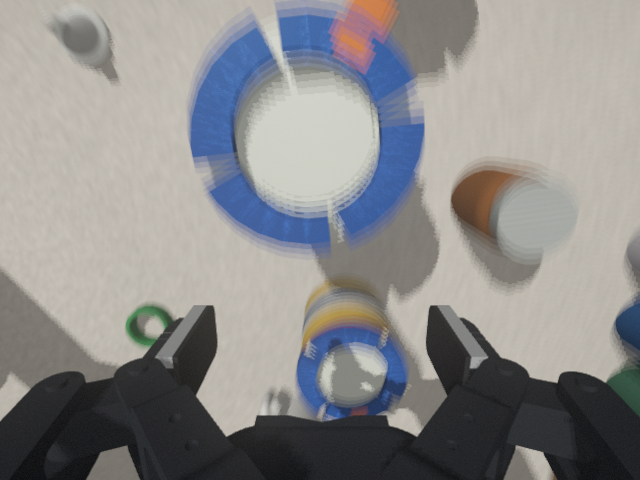

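The wrist view is motion-blurred. The big rim is centred near (307,130), with the tab up and to the right at (355,40). I'll repeat it now the arm is still, and fit the rim and gaps.

```bash
python3 - <<'E'
from h import *
camera('wrist');c=get_calibration('wrist');im=camera('wrist');cv2.imwrite('pics/w2.png',im[:,:,::-1])
s=monitor.get_obs();print(s['time'],s['ee_pos'],s['tcp_rot'])
h=cv2.cvtColor(im,cv2.COLOR_RGB2HSV)
b=cv2.inRange(h,(105,130,50),(125,255,255));b[270:]=0
b=cv2.morphologyEx(b,cv2.MORPH_OPEN,np.ones((3,3)))
n,l,st,ce=cv2.connectedComponentsWithStats(b)
big=[i for i in range(1,n) if st[i,4]>400]
print(st[big].tolist())
p=np.column_stack(np.nonzero(np.isin(l,big))[::-1])
e=cv2.fitEllipse(cv2.convexHull(p.astype(np.float32)));print('outer',e)
P=ray(c,p,.162)[:,:2]
(cx,cy),r=cv2.minEnclosingCircle(P.astype(np.float32)*1000);print('encl',cx,cy,r)
C=ray(c,e[0],.162)[0];print('C',C)
for i in big:
    q=ray(c,np.column_stack(np.nonzero(l==i)[::-1]),.162)[:,:2]-C[:2]
    a=np.degrees(np.arctan2(q[:,1],q[:,0]));rr=np.hypot(*q.T);print(i,st[i,4],'r',np.percentile(rr,[1,99]).round(4),'ang',np.percentile((a-a[0]+180)%360-180+a[0],[0.5,99.5]).round(1))
o=cv2.inRange(h,(3,150,150),(14,255,255));o[120:]=0
y,x=np.nonzero(o);t=ray(c,[x.mean(),y.mean()],.162)[0];print('tab',x.mean(),y.mean(),len(x),t,np.degrees(np.arctan2(*(t-C)[1::-1])))
# white panel
w=cv2.inRange(h,(0,0,150),(180,70,255));w[:30]=0;m=np.zeros_like(w);cv2.fillConvexPoly(m,cv2.convexHull(p),255)
n,l,st,ce=cv2.connectedComponentsWithStats(cv2.morphologyEx(w&m,cv2.MORPH_OPEN,np.ones((13,13))));i=1+np.argmax(st[1:,4]);print('white',ce[i],st[i],ray(c,ce[i],.148))
E
```

```text
1.6333 [ 0.54750859 -0.04385202  0.4043704 ] [-1.79964452e+02 -8.99228556e-03  8.54959905e+01]
[[282, 25, 136, 102, 5821], [193, 38, 88, 139, 6260], [334, 132, 90, 123, 5288], [208, 182, 123, 82, 4764]]
outer ((308.5197448730469, 143.88121032714844), (231.69923400878906, 238.63905334472656), 174.9933319091797)
encl 545.7354736328125 21.011260986328125 66.82538604736328
C [0.5462749  0.02702229 0.162     ]
1 5821 r [0.0371 0.0627] ang [ 10.8 101. ]
2 6260 r [0.0383 0.0662] ang [110.4 194.7]
3 5288 r [0.0434 0.0708] ang [-75.1   1.6]
4 4764 r [0.0475 0.0719] ang [-156.5  -83.2]
tab 367.46515837104073 36.459276018099544 2210 [0.58203469 0.0792025  0.162     ] 55.576640187135915
white [312.94825456 158.841211  ] [  250    98   130   126 12948] [[0.54772768 0.01762703 0.148     ]]
```

View pics/w2.png

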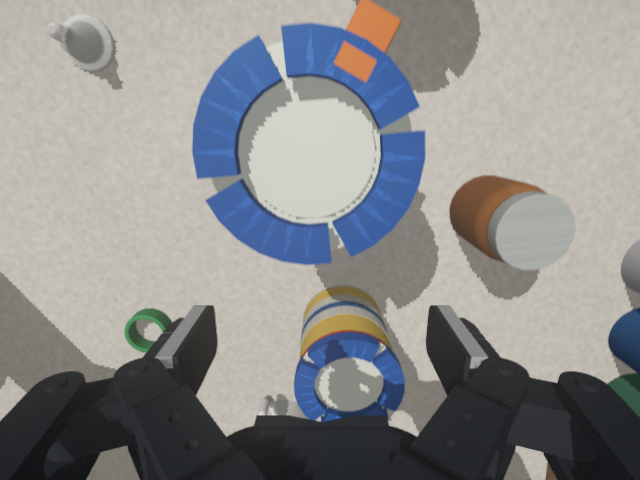

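Now the view is sharp: rim centre about (0.546, 0.021), outer radius 66.8 mm against 66 expected, with the tab section at about 59°. Clockwise, the sections are at 59°, -31°, -121° and 149°. Next I'll shut the fingers and go above section 1, at (0.574, 0.068).

>>> carry_out:
  targets: "0.71 0.11 0 0 0 0 -1;0.71 0.11 0 0 0 0 -1;0.71 0.11 0 0 0 0 -1;0.7 0.11 0 0 0 0 -1;0 0 0.3 0 0 0 -1;0 0 0.3 0 0 0 -1;0 0 0.2 0 0 0 -1;0 0 0 0 0 0 -1"
  newtons: 20

```text
time: 2.3
ee_pos: [0.5741, 0.0641, 0.3706]
tcp_rot: [-179.8, 0.0, 85.2]
wrist_force: [-0.1, -1.0, -0.3]
opening: -0.0003
grasp_force: 0.0
```

```bash
python3 - <<'E'
from h import *
camera('scene')
s=monitor.get_obs();print(s['time'],s['ee_pos'],s['tcp_rot'],s['opening'],s['wrist_force'])
a,b=[camera(n) for n in('scene','side')]
t=s['ee_pos']-[0,0,.173]
out=[]
for n,im in(('scene',a),('side',b)):
    u,v=proj(get_calibration(n),t)[0].astype(int);print(n,u,v)
    k=im[v-70:v+80,u-100:u+100];out.append(cv2.resize(k,None,fx=2,fy=2,interpolation=2))
cv2.imwrite('pics/c1.png',np.hstack(out)[:,:,::-1])
E
```

```text
2.35 [0.57411269 0.06407768 0.37183248] [-1.79898820e+02  2.71069032e-02  8.51524439e+01] -7.225007377277965e-05 [ 0.43624244  0.20567716 -0.31450783]
scene 336 237
side 304 219
```

View pics/c1.png

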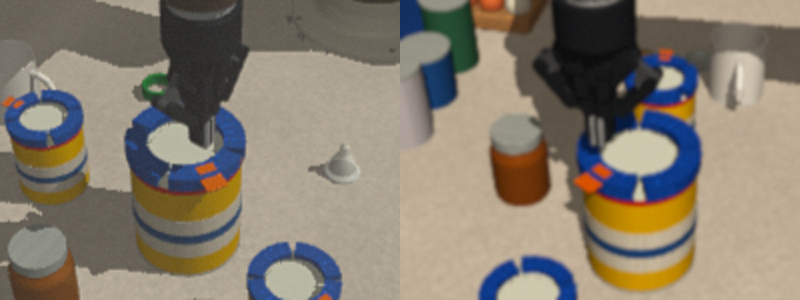

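The closed fingertips are about 37 mm above the tab section in both views: scene crop (203,145), side crop (597,145). I'll go down slowly.

>>> carry_out:
  targets: "0.09 0 0.3 0 0 0 -1;0 0 0.3 0 0 0 -1;0 0 0.1 0 0 0 -1;0 0 0.1 0 0 0 -1;0 0 0.1 0 0 0 -1;0 0 0.1 0 0 0 -1;0 0 0 0 0 0 -1;0 0 0 0 0 0 -1"

```text
time: 3.12
ee_pos: [0.5745, 0.0687, 0.333]
tcp_rot: [180.0, -0.0, 85.2]
wrist_force: [0.5, 0.6, 0.2]
opening: -0.0002
grasp_force: 0.3
```

>>> carry_out:
  targets: "0 0 0.05 0 0 0 -1;0 0 0 0 0 0 -1;0 0 0.05 0 0 0 -1;0 0 0 0 0 0 -1;0 0 0.03 0 0 0 -1;0 0 0 0 0 0 -1;0 0 0 0 0 0 -1;0 0 0 0 0 0 -1"

```text
time: 3.78
ee_pos: [0.5746, 0.0687, 0.3282]
tcp_rot: [179.9, -0.0, 85.3]
wrist_force: [-0.8, 1.1, 5.5]
opening: -0.0001
grasp_force: 2.8
```

>>> carry_out:
  targets: "0 0 0.03 0 0 0 -1;0 0 0 0 0 0 -1;0 0 0.03 0 0 0 -1;0 0 0 0 0 0 -1;0 0 0.03 0 0 0 -1;0 0 0 0 0 0 -1;0 0 0 0 0 0 -1;0 0 0 0 0 0 -1"

```text
time: 4.45
ee_pos: [0.5747, 0.0689, 0.3271]
tcp_rot: [179.7, -0.1, 85.3]
wrist_force: [-2.7, 1.9, 18.7]
opening: 0.0001
grasp_force: 9.4
```

At the stop: 18.7 N with the tip at 154 mm and no longer going down. On to section 2.

>>> carry_out:
  targets: "0 0 -0.45 0 0 0 -1;0 0 -0.45 0 0 0 -1;-0.62 0.2 0 0 0 0 -1;-0.62 0.2 0 0 0 0 -1;-0.62 0.2 0 0 0 0 -1;0 0 0 0 0 0 -1;0 0 0.3 0 0 0 -1;0 0 0.2 0 0 0 -1"

```text
time: 5.12
ee_pos: [0.5923, -0.0078, 0.3391]
tcp_rot: [-180.0, -0.0, 85.2]
wrist_force: [-0.4, -0.1, 0.6]
opening: 0.0001
grasp_force: 0.0
```

```bash
python3 - <<'E'
from h import *
a,b=[camera(n) for n in('scene','side')]
s=monitor.get_obs();print(s['time'],s['ee_pos'],s['tcp_rot'],s['wrist_force'])
t=np.array([.5457,.021,.15]);out=[]
for n,im in(('scene',a),('side',b)):
    u,v=proj(get_calibration(n),t)[0].astype(int)
    k=im[v-50:v+60,u-55:u+55];out.append(cv2.resize(k,None,fx=3.5,fy=3.5,interpolation=2))
cv2.imwrite('pics/c2.png',np.hstack(out)[:,:,::-1])
E
```

```text
5.2167 [ 0.59195065 -0.00723067  0.33797838] [-1.7982838e+02  1.1801983e-02  8.5251047e+01] [-0.36597927  0.76996092  0.34242246]
```

View pics/c2.png

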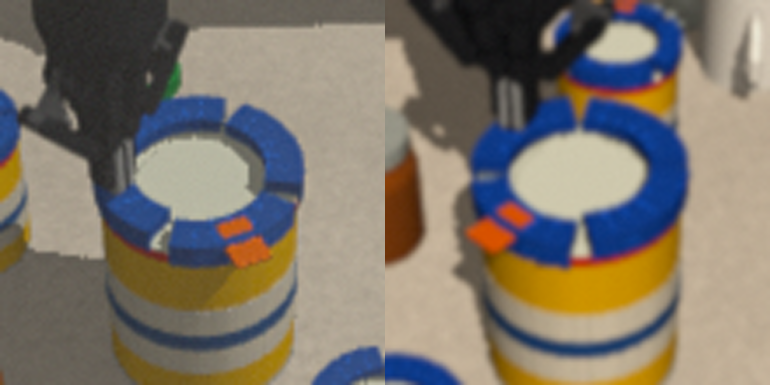

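Section 1 is shut: the red band below it has gone, while the neighbours still show theirs. The tip is over section 2 (scene crop (120,180)), so I'll press there.

>>> carry_out:
  targets: "0 0 0.1 0 0 0 -1;0 0 0.1 0 0 0 -1;0 0 0.05 0 0 0 -1;0 0 0.05 0 0 0 -1;0 0 0.05 0 0 0 -1;0 0 0.02 0 0 0 -1;0 0 0 0 0 0 -1;0 0 0 0 0 0 -1"

```text
time: 5.88
ee_pos: [0.5924, -0.0072, 0.3275]
tcp_rot: [179.8, -0.0, 85.3]
wrist_force: [-1.4, -1.3, 11.7]
opening: 0.0004
grasp_force: 5.8
```

>>> carry_out:
  targets: "0 0 0.05 0 0 0 -1;0 0 0 0 0 0 -1;0 0 0.03 0 0 0 -1;0 0 0 0 0 0 -1;0 0 0 0 0 0 -1;0 0 0 0 0 0 -1;0 0 0 0 0 0 -1;0 0 0 0 0 0 -1"

```text
time: 6.55
ee_pos: [0.5926, -0.0073, 0.3267]
tcp_rot: [179.5, 0.0, 85.3]
wrist_force: [-1.8, -1.7, 23.9]
opening: -0.0
grasp_force: 11.9
```

>>> carry_out:
  targets: "0 0 -0.45 0 0 0 -1;0 0 -0.5 0 0 0 -1;-0.2 -0.61 0 0 0 0 -1;-0.2 -0.61 0 0 0 0 -1;-0.2 -0.61 0 0 0 0 -1;0 0 0 0 0 0 -1;0 0 0.3 0 0 0 -1;0 0 0.2 0 0 0 -1"

```text
time: 7.22
ee_pos: [0.5176, -0.0251, 0.3391]
tcp_rot: [179.9, -0.0, 85.3]
wrist_force: [-0.5, 0.1, 0.4]
opening: -0.0001
grasp_force: 0.0
```

>>> carry_out:
  targets: "0 0 0 0 0 0 -1;0 0 0.1 0 0 0 -1;0 0 0.05 0 0 0 -1;0 0 0.05 0 0 0 -1;0 0 0.05 0 0 0 -1;0 0 0.05 0 0 0 -1;0 0 0 0 0 0 -1;0 0 0 0 0 0 -1"

```text
time: 7.88
ee_pos: [0.5177, -0.0252, 0.3281]
tcp_rot: [180.0, -0.0, 85.3]
wrist_force: [-0.8, -0.4, 3.9]
opening: 0.0002
grasp_force: 1.8
```

>>> carry_out:
  targets: "0 0 0.05 0 0 0 -1;0 0 0.03 0 0 0 -1;0 0 0.03 0 0 0 -1;0 0 0.03 0 0 0 -1;0 0 0 0 0 0 -1;0 0 0 0 0 0 -1;0 0 0 0 0 0 -1;0 0 0 0 0 0 -1"

```text
time: 8.55
ee_pos: [0.5174, -0.0256, 0.3266]
tcp_rot: [179.7, 0.0, 85.2]
wrist_force: [-9.0, -2.4, 30.9]
opening: 0.0005
grasp_force: 15.5
```

>>> carry_out:
  targets: "0 0 -0.45 0 0 0 -1;0 0 -0.5 0 0 0 -1;0.61 -0.2 0 0 0 0 -1;0.61 -0.2 0 0 0 0 -1;0.61 -0.2 0 0 0 0 -1;0 0 0 0 0 0 -1;0 0 0.3 0 0 0 -1;0 0 0.2 0 0 0 -1"

```text
time: 9.22
ee_pos: [0.4998, 0.0495, 0.3389]
tcp_rot: [-180.0, 0.0, 85.3]
wrist_force: [-0.4, 0.8, -0.5]
opening: 0.0004
grasp_force: 0.0
```

```bash
python3 - <<'E'
from h import *
a,b=[camera(n) for n in('scene','side')]
s=monitor.get_obs();print(s['time'],s['ee_pos'],s['tcp_rot'],s['wrist_force'])
t=np.array([.5457,.021,.15]);out=[]
for n,im in(('scene',a),('side',b)):
    u,v=proj(get_calibration(n),t)[0].astype(int)
    k=im[v-50:v+60,u-55:u+55];out.append(cv2.resize(k,None,fx=3.5,fy=3.5,interpolation=2))
cv2.imwrite('pics/c3.png',np.hstack(out)[:,:,::-1])
E
```

```text
9.3167 [0.49938672 0.04897666 0.33775821] [-1.79811044e+02  4.17029339e-02  8.52042499e+01] [-1.06647354 -0.6513951   0.14818769]
```

View pics/c3.png

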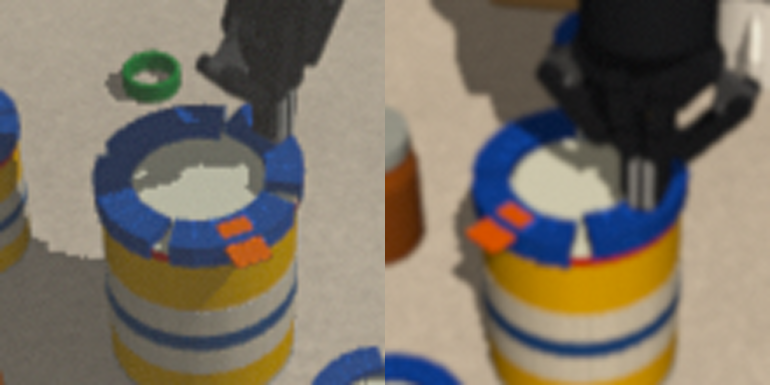

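Section 4's red band still shows at side crop (640,245), and sections 2 and 3 look down. The tip is over section 4, so I'll press it.

>>> carry_out:
  targets: "0 0 0.1 0 0 0 -1;0 0 0.1 0 0 0 -1;0 0 0.05 0 0 0 -1;0 0 0.05 0 0 0 -1;0 0 0.05 0 0 0 -1;0 0 0.02 0 0 0 -1;0 0 0 0 0 0 -1;0 0 0 0 0 0 -1"

```text
time: 9.98
ee_pos: [0.4994, 0.0493, 0.3275]
tcp_rot: [179.9, -0.0, 85.2]
wrist_force: [-5.3, 0.0, 15.3]
opening: -0.0
grasp_force: 7.4
```

>>> carry_out:
  targets: "0 0 0.05 0 0 0 -1;0 0 0.03 0 0 0 -1;0 0 0.02 0 0 0 -1;0 0 0 0 0 0 -1;0 0 0 0 0 0 -1;0 0 0 0 0 0 -1;0 0 0 0 0 0 -1;0 0 0 0 0 0 -1"

```text
time: 10.65
ee_pos: [0.4991, 0.0494, 0.3264]
tcp_rot: [179.7, -0.1, 85.2]
wrist_force: [-12.5, 0.5, 35.7]
opening: 0.0002
grasp_force: 17.8
```

>>> carry_out:
  targets: "0 0 -0.45 0 0 0 -1;0 0 -0.8 0 0 0 -1;-0.9 0 -0.8 0 0 0 -1;-0.9 0 -0.5 0 0 0 -1;-0.9 0 0 0 0 0 -1;-0.9 0 0 0 0 0 -1;0 0 0 0 0 0 -1;0 0 0 0 0 0 -1"

```text
time: 11.32
ee_pos: [0.4878, -0.091, 0.419]
tcp_rot: [180.0, -0.0, 85.0]
wrist_force: [-0.6, -0.7, 0.3]
opening: -0.0001
grasp_force: 0.0
```

```bash
python3 - <<'E'
from h import *
camera('side');a,b=[camera(n) for n in('scene','side')];w=camera('wrist')
s=monitor.get_obs();print(s['time'],s['ee_pos'],s['wrist_force'])
t=np.array([.5457,.021,.15]);out=[]
for n,im in(('scene',a),('side',b)):
    u,v=proj(get_calibration(n),t)[0].astype(int)
    k=im[v-50:v+50,u-50:u+50];out.append(cv2.resize(k,(400,400),interpolation=2))
cv2.imwrite('pics/c4.png',np.hstack(out)[:,:,::-1])
cv2.imwrite('pics/w4.png',w[:,:,::-1])
E
```

```text
11.5167 [ 0.48805986 -0.08829278  0.41903138] [-0.18956122  0.36085952 -0.17695457]
```

View pics/c4.png

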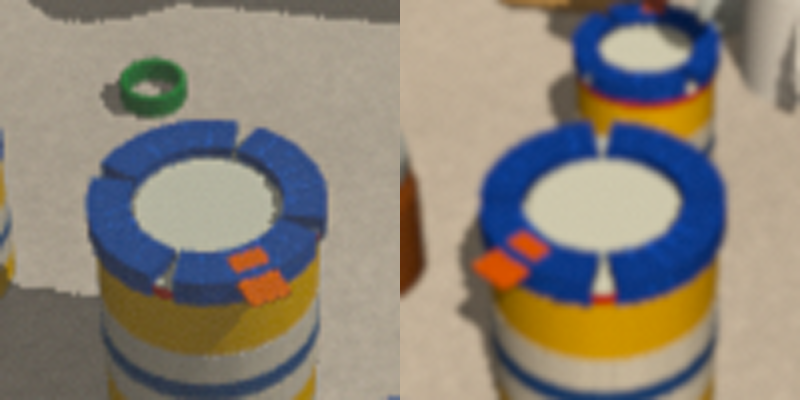

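View pics/w4.png

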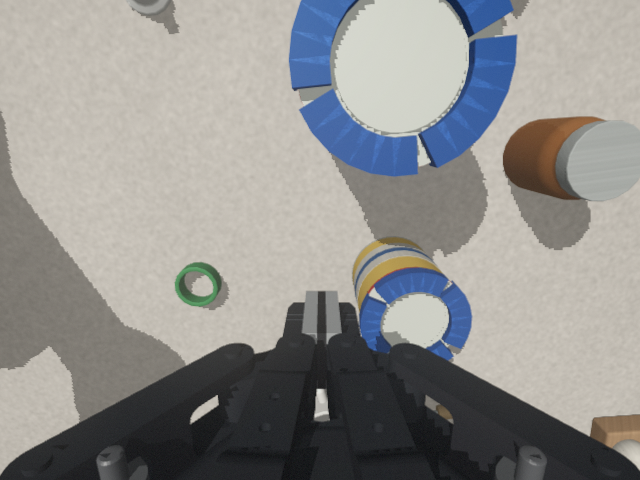

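All four sections are down. The only red left shows inside the gaps, at scene crop (163,293) and side crop (603,298). The canister stands where it was and the hand is clear.

```bash
python3 -c "
from workcell import bot
print(bot.job_done())"
```

```text
the job is handed in; nothing more can be done
None
```

I pressed all four rim sections shut in order, clockwise from the orange tab, and handed the job in with the hand clear; the hand-in gave no verdict, but the last pictures show all four down and the canister still in place.

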